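# Pull the blower's filter cassette and hold it to the light panel

## Task

Swing the blue cover flap of the white blower unit up and back until it stands open past upright, gently take the filter cassette with the orange tab out of the well beneath (its frame is brittle: grip it with no more than 25 N) and leave the black-tabbed blank in its slot. Then hold the cassette upright in front of the lit face of the light panel, about 8 cm from it and level with the middle of the lit area, one pleated face square to the panel, and finish while still holding it there motionless. The flap stays open, the cassette must not touch the panel, and everything else on the bench is left where it is.

Things in the scene. Friction and masses are not known exactly. Their poses are not given: they have to be found in the camera images.
- unit: Fixed white blower unit, 190 x 230 x 130 mm (x, y, z). Origin under its centre on the bench; x points from its front (vents, display) to its back. The well under the flap: x -80 to 30, y -100 to 100 mm, floor 20 and rim 130 mm above the bench. Two inserts stand in slots at x -25, y +40 and -40 mm; slot guides reach 60 mm above the bench, 2 mm play all round.
- flap (a joint): Angle of the blue flap over the unit's top (226 mm wide, 6 thick, 132 mm from hinge to front edge), rad: 0 closed, 1.57 upright, 1.95 its stop, leaning back off the well. Hinge along the unit's y; the front edge swings up and to the unit's back. Friction hinge: stays where it is left; about 2.5 N at the bar moves it.
- flap_bar (a point): Middle of the flap's steel pull bar: round, 10 mm thick, 90 mm long, along the unit's y, in the flap's plane, 38 mm beyond its front edge; closed, it is 133 mm above the bench and 40 mm before the unit's front face (35 mm clear gap). 170 mm from the hinge axis. It turns with the flap.
- flap_hinge (a point): Middle of the flap's hinge axis (fixed), 133 mm above the bench, at x 35 mm, y 0 of the unit; axes as the unit's.
- filter_c (a point): Centre (52.5 mm above its underside) of the loose filter cassette, 0.12 kg, 105 mm tall: grey brittle frame 70 (x) x 14 (y) x 65 mm with pale pleated faces to +y and -y, and on its top middle an ORANGE tab 40 (x) x 10 (y) x 40 mm tall. z up. Starts upright in either slot of the unit, axes parallel to the unit's, tab top 5 mm below the rim.
- blank_c (a point): Centre of the blanking insert: same shape and size as the filter cassette, but with a BLACK tab and dark steel faces, standing in the other slot. To be left in its slot.
- panel_c (a point): Centre of the lit area (170 mm wide, 130 high) on the face of the fixed upright light panel, 110 mm above the bench. Aluminium slab 200 wide, 185 high, 18 mm thick; its dark foot, 12 mm high, reaches 40 mm out before the face. x points from the face into the panel (in front of it is negative x), y along its width, z up.
- jug: White plastic bottle with a blue cap, 66 mm wide, 170 mm tall, loose; origin under its centre.
- jar: Amber jar, 60 mm wide, 80 mm tall, loose; origin under its centre.
- mug: Blue mug, 80 mm wide, 90 mm tall, loose; origin under its centre.
- driver: Screwdriver lying on the bench, loose; origin under its middle.
- wrench: Wrench lying on the bench, loose; origin under its middle.
- carton: Small cardboard carton 90 x 130 x 70 mm, loose; origin under its centre.

How it is judged:
By the outcome, as a careful person would: the job done as asked, in the order asked, and still so for the second after the job is handed in, while the arm keeps its last pose, push and grip.
It also fails if it takes over 64 s, if anything falls off the work surface, if the arm or the gripper's body presses on something with over 40 N, if the wrist force passes 120 N, or if a joint passes its speed limit or range.

## Robot

A 6-joint arm with a two-finger parallel gripper is mounted at the origin on the work surface. World frame = base frame: x ahead of the robot, y to its left, z up, the work surface at z = 0. Lengths are in m, angles in rad, forces in N, time in s.
With the tool pointing down it reaches from about 0.375 to 0.9 m from the base axis. Payload 3.1 kg.
Tool frame: the origin (TCP) lies at the centre of the arm's flange, where the gripper is bolted on; the fingertips stand 182 mm ahead of it and the grasp point (between the pads) lies 164 mm ahead of it; z points along the fingers, y is the line along which they close (so a half turn about z gives the same grasp; the last joint's range is limited). The gripper opens to 87 mm and grips with 3 to 60 N. Pads are 19 mm wide; open, the fingers measure 117 mm over their backs; the gripper's body (75 mm by 190 mm) begins 51 mm behind the grasp point.
Start: joints at [0.947, 0.527, 1.433, -0, 1.181, -0.178], TCP at [0.269, 0.564, 0.405] pointing down, gripper open.
Joint ranges: [-3.08, 3.08], [-0.75, 2.2], [0.22, 2.44], [-1.43, 4.57], [0, 2.65], [-2.85, 2.85]. Speed limits (rad/s): [2.79, 2.79, 3.14, 3.14, 3.14, 3.14].

## Interface

Orientations are given as a unit quaternion [x, y, z, w].
In Python, from rig import * gives the robot as it stands.
- The arm moves only by the tool move_arm, never from a script. Its argument "commands" is a list that holds one entry, the list of rows, each a list of 6 numbers: the shift along the tool's x, y, z in units of 40 mm (1.0 is 40 mm), then the turn, a rotation vector about the tool's x, y, z in rad. A call has 1 to 12 rows; each row is the pose to reach, as a shift and turn from the pose commanded when the call began, along the tool's axes at that moment; what a row does not reach only later rows make up. A row lasts 1/8 s, in which the tool goes at most 62.5 mm and 10.7 degrees, less where a joint would pass 70% of its speed; a pose out of reach is approached as far as the arm can. A call with a gripper value outside its range is refused whole. "claw" is the closure, from -1 (fully open) to 1 (shut), so that 0 is half open, set as the call begins (left out, the last holds). The fingers move at their own pace and stop on an object; "squeeze" is the grip in N (left out, the last holds). Time passes only in rows, so rows that repeat a pose let the fingers close. It gives the time, the measured TCP pose, the force, the opening and the grip force at its end, in the units of the state.
- get_obs(): the state, without advancing time (a new reading comes with each control period).
- camera(name): name is "scene" or "side" or "wrist"; returns a dict with "pixels" (480x640x3 uint8, blue, green, red), "range_z" (480x640 float32, m along the optical axis (not along the pixel's ray), 0 where there is no reading), "camera_matrix" (3x3 intrinsics, pixels), "D" ([k1, k2, p1, p2, k3] as OpenCV has them; the pictures are not rectified), "extrinsics" (4x4, takes a point from world to camera coordinates). Camera axes: x right, y up, looking along -z (the intrinsics and any distortion apply to the point x, -y, -z); pixel columns grow to the right and rows downward; lengths in m; the calibration is good to about 2 mm. A picture is of the moment at which its call begins.
- hand_in(): hands the job in; it is judged then, once.
The state is a dict: "time": time; "q": joint angles; "joint_velocities": joint speeds; "joint_torque": joint torques, N m; "position": TCP position; "tool_rot": TCP orientation; "ft_force": force on the tool from outside, world axes, zero at the start; "moment": the same for the moment, N m; "grip_width": finger opening in m; "grip_force": force on a finger pad.
Only numpy, scipy, OpenCV 4.12 (cv2) and the standard library are available. Lean on these libraries where they do the work, as an engineer would, in place of code of your own. Each camera call takes 0.05 s, during which the arm holds its last target. There are 200 camera calls.

## Working session

There is one attempt and no reset: what is moved stays moved. The work goes in short steps, Python scripts to look and compute and a tool call to move; the robot and the scene stay as the last step left them, time stands still between calls to the robot, and variables do not carry over. Pictures are saved under pics/ and viewed, at most 10 in all, crops included, and the job is handed in when it is done.

Besides the shell and the picture viewer there is one more tool, called after "Emit:" as name([rows], argument=value, ...), one row to a line, values as JSON. move_arm: Moves the arm, as the interface text tells. Its arguments: {"type":"object","properties":{"commands":{"type":"array","items":{"type":"array","items":{"type":"array","items":{"type":"number"}}}},"claw":{"type":"number"},"squeeze":{"type":"number"}},"required":["commands"]}

```bash
mkdir -p pics; ls
cat > h.py <<'E'
from rig import *
import numpy as np, cv2
from scipy.spatial.transform import Rotation as R
F=np.diag([1.,-1,-1])
def grab(n):
    c=camera(n); np.savez(f'{n}.npz',**{k:np.asarray(v) for k,v in c.items()}); return c
def load(n): return dict(np.load(f'{n}.npz'))
def ray(c,uv):
    uv=np.asarray(uv,float).reshape(-1,1,2)
    p=cv2.undistortPoints(uv,np.array(c['camera_matrix'],float),np.array(c['D'],float)).reshape(-1,2)
    E=np.asarray(c['extrinsics']); Rm,t=E[:3,:3],E[:3,3]
    d=(np.c_[p,np.ones(len(p))]@F)@Rm
    return -Rm.T@t,d
def plane(c,uv,z):
    o,d=ray(c,uv); return o+d*((z-o[2])/d[:,2])[:,None]
def deep(c,uv):
    o,d=ray(c,uv); uv=np.asarray(uv,int).reshape(-1,2)
    return o+d*np.asarray(c['range_z'])[uv[:,1],uv[:,0]][:,None]
def tri(c1,u1,c2,u2):
    o1,d1=ray(c1,u1);o2,d2=ray(c2,u2);d1=d1[0];d2=d2[0]
    s=np.linalg.lstsq(np.c_[d1,-d2],o2-o1,rcond=None)[0]
    a=o1+s[0]*d1;b=o2+s[1]*d2; return (a+b)/2,np.linalg.norm(a-b)
E
python3 - <<'E'
from h import *
for n in ['scene','side']:
    c=grab(n); cv2.imwrite(f'pics/{n}0.png',c['pixels']); print(n,-np.array(c['extrinsics'])[:3,:3].T@np.array(c['extrinsics'])[:3,3],np.array(c['D']), (np.array(c['range_z'])>0).mean())
o=get_obs();print(o)
E
```

```text
pics
scene [1.18194125 0.5552227  0.92437564] [-0.04405024  0.          0.          0.          0.        ] 0.996103515625
side [-0.23518874 -1.02574028  0.90993544] [0.0151783 0.        0.        0.        0.       ] 0.9944140625
{'time': 0.1, 'q': array([ 9.46515755e-01,  5.28401174e-01,  1.43378715e+00, -2.02133099e-06,
        1.18140093e+00, -1.78515720e-01]), 'joint_velocities': array([ 0.00167573, -0.002623  , -0.00401544,  0.00131586,  0.00048352,
        0.00134441]), 'joint_torque': array([-6.18606555e-04, -4.40984416e+01, -1.77150357e+01,  6.35360274e-02,
        5.34207956e-02, -5.12910367e-05]), 'position': array([0.26926571, 0.56367818, 0.40384781]), 'tool_rot': array([ 2.21041179e-01,  9.75263965e-01, -9.19316330e-04, -3.89181380e-04]), 'ft_force': array([ 0.1354724 ,  0.45017542, -0.19826551]), 'moment': array([0.05914868, 0.01021808, 0.04577341]), 'grip_force': 0.0, 'grip_width': 0.08740514264369165}
```

View pics/scene0.png

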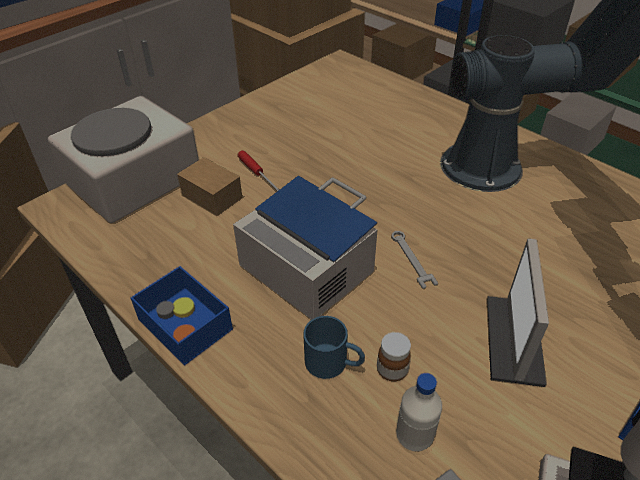

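View pics/side0.png

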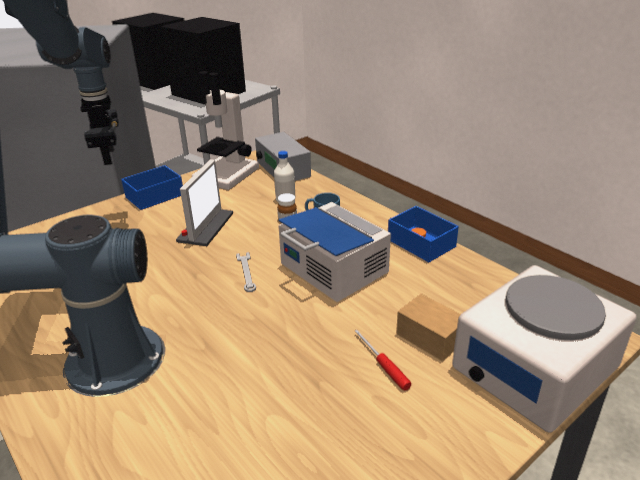

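The scene view shows the blue flap at about (315,215) with its bar at (343,190). The lit panel is at (525,300) with its face toward the unit, and the jar, mug and jug stand between and behind. The side view shows the flap at (325,230), the bar at (300,238) and the panel at (203,203). Next I'll measure the flap and panel corners.

Run:
```python
from h import *
def quad(m):
    cs,_=cv2.findContours(m.astype(np.uint8),cv2.RETR_EXTERNAL,cv2.CHAIN_APPROX_NONE)
    c=max(cs,key=cv2.contourArea)
    h=cv2.convexHull(c)
    for e in np.linspace(.01,.1,40):
        a=cv2.approxPolyDP(h,e*cv2.arcLength(h,True),True)
        if len(a)<=4: break
    return a.reshape(-1,2),cv2.contourArea(c)
box={'scene':((240,165,390,265),(500,235,545,385)),'side':((275,200,395,270),(175,155,240,245))}
for n in box:
    c=load(n);im=c['pixels'].astype(int);b,g,r=im[...,0],im[...,1],im[...,2]
    hsv=cv2.cvtColor(c['pixels'],cv2.COLOR_BGR2HSV)
    for k,(x0,y0,x1,y1) in zip(('flap','lit'),box[n]):
        w=np.zeros(b.shape,bool);w[y0:y1,x0:x1]=1
        m=w&((b>1.6*r)&(b>60)if k=='flap' else (hsv[...,1]<40)&(hsv[...,2]>(150 if n=='scene' else 215)))
        q,a=quad(m);print(n,k,a);
        P=deep(c,q); 
        print(q.tolist()); 
        if k=='flap': print(plane(c,q,.136).round(3).tolist())
        ys,xs=np.nonzero(cv2.erode(m.astype(np.uint8),np.ones((5,5))))
        P=deep(c,np.c_[xs,ys]); C=np.median(P,0);u,s,v=np.linalg.svd(P-P.mean(0),full_matrices=False)
        print('mean',P.mean(0).round(3),'normal',v[2].round(3),'min',np.percentile(P,1,0).round(3),'max',np.percentile(P,99,0).round(3),'rms',(s[2]/len(P)**.5).round(4))
```

```text
scene flap 4698.5
[[256, 208], [299, 176], [376, 222], [333, 260]]
[[0.628, -0.18, 0.136], [0.489, -0.193, 0.136], [0.487, 0.031, 0.136], [0.627, 0.042, 0.136]]
mean [ 0.566 -0.062  0.146] normal [ 0.626  0.115 -0.771] min [ 0.507 -0.172  0.135] max [0.618 0.035 0.151] rms 0.0254
scene lit 1351.0
[[526, 248], [534, 320], [517, 360], [511, 291]]Traceback (most recent call last):
  File "<stdin>", line 22, in <module>
  File "h.py", line 17, in deep
    o,d=ray(c,uv); uv=np.asarray(uv,int).reshape(-1,2)
        ~~~^^^^^^
  File "h.py", line 10, in ray
    p=cv2.undistortPoints(uv,np.array(c['camera_matrix'],float),np.array(c['D'],float)).reshape(-1,2)
      ~~~~~~~~~~~~~~~~~~~^^^^^^^^^^^^^^^^^^^^^^^^^^^^^^^^^^^^^^^^^^^^^^^^^^^^^^^^^^^^^^
cv2.error: OpenCV(4.12.0) /io/opencv/modules/calib3d/src/undistort.dispatch.cpp:347: error: (-215:Assertion failed) CV_IS_MAT(_src) && CV_IS_MAT(_dst) && (_src->rows == 1 || _src->cols == 1) && (_dst->rows == 1 || _dst->cols == 1) && _src->cols + _src->rows - 1 == _dst->rows + _dst->cols - 1 && (CV_MAT_TYPE(_src->type) == CV_32FC2 || CV_MAT_TYPE(_src->type) == CV_64FC2) && (CV_MAT_TYPE(_dst->type) == CV_32FC2 || CV_MAT_TYPE(_dst->type) == CV_64FC2) in function 'cvUndistortPointsInternal'
```

Run:
```python
from h import *
a=load('scene')['pixels'][225:395,470:570]; b=load('side')['pixels'][150:255,165:255]
A=cv2.resize(a,None,fx=3.5,fy=3.5,interpolation=cv2.INTER_CUBIC);B=cv2.resize(b,None,fx=5,fy=5,interpolation=cv2.INTER_CUBIC)
H=max(A.shape[0],B.shape[0]);o=np.zeros((H,A.shape[1]+B.shape[1],3),np.uint8);o[:A.shape[0],:A.shape[1]]=A;o[:B.shape[0],A.shape[1]:]=B
print(o.shape,A.shape);cv2.imwrite('pics/panel.png',o)
```

```text
(595, 800, 3) (595, 350, 3)
```

View pics/panel.png

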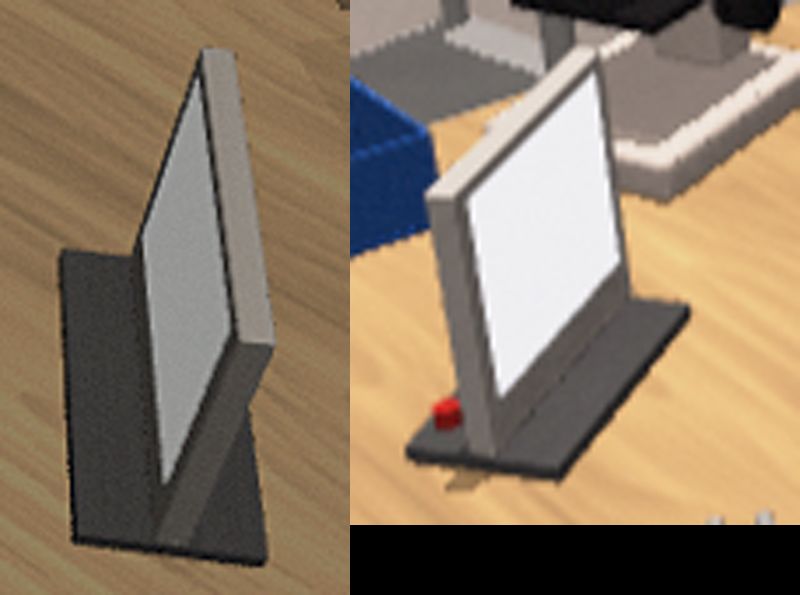

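The crop shows all four lit corners clearly in both views. In scene they are at (527,247), (536,320), (517,363) and (511,292). In side they are at (188,190), (214,164), (219,202) and (195,229).

Run:
```python
from h import *
s,d=load('scene'),load('side')
A=[(527.1,247.3),(536,319.9),(517.1,363.3),(510.9,292.4)]
B=[(188.4,189.6),(214.2,164.4),(219,202.4),(195.2,229.2)]
P=[]
for a,b in zip(A,B):
    p,e=tri(s,a,d,b);P.append(p);print(p.round(4),round(e,4))
P=np.array(P);print('c',P.mean(0),'edges',np.linalg.norm(P-np.roll(P,-1,0),axis=1))
w=P[1]+P[2]-P[0]-P[3];h=P[0]+P[1]-P[2]-P[3];print(w/np.linalg.norm(w),h/np.linalg.norm(h),'yaw of width',np.degrees(np.arctan2(w[1],w[0])))
# flap: side
im=d['pixels'].astype(int);b,g,r=im[...,0],im[...,1],im[...,2]
m=(b>1.6*r)&(b>60);m[:200]=0;m[270:]=0;m[:,:275]=0;m[:,392:]=0
for n,c in (('side',d),('scene',s)):
    if n=='scene':
        im=c['pixels'].astype(int);b,g,r=im[...,0],im[...,1],im[...,2]
        m=(b>1.6*r)&(b>40);m[:165]=0;m[265:]=0;m[:,:240]=0;m[:,390:]=0
    m8=cv2.morphologyEx(m.astype(np.uint8),cv2.MORPH_OPEN,np.ones((3,3)))
    cs,_=cv2.findContours(m8,cv2.RETR_EXTERNAL,cv2.CHAIN_APPROX_NONE);k=max(cs,key=cv2.contourArea)
    q=plane(c,k.reshape(-1,2),.136)[:,:2]
    rc=cv2.minAreaRect((q*1000).astype(np.float32));print(n,rc)
# other objects rough
for n,c,uv in (('bar',s,(348,193)),('jug',s,(427,380)),('jar',s,(395,342)),('mug',s,(326,330)),('wr1',s,(398,238)),('wr2',s,(430,283)),('carton',s,(210,180)),('drv',s,(250,160))):
    print(n,deep(c,[uv]).round(3))
```

```text
[0.3806 0.3062 0.1746] 0.0007
[0.5221 0.403  0.1736] 0.001
[0.5202 0.401  0.0426] 0.0011
[0.3808 0.3047 0.0447] 0.0012
c [0.45093713 0.35371429 0.10885725] edges [0.17139005 0.13099361 0.16941809 0.12989558]
[ 0.82412736  0.56633596 -0.00881374] [0.00643945 0.0136596  0.99988597] yaw of width 34.496643378715575
side ((592.192138671875, -54.070343017578125), (170.3358917236328, 256.3946533203125), 0.5232149362564087)
scene ((558.56103515625, -76.44966125488281), (143.1288604736328, 237.0828399658203), 0.6830920577049255)
bar [[ 0.332 -0.182 -0.001]]
jug [[0.736 0.339 0.169]]
jar [[0.658 0.225 0.079]]
mug [[0.707 0.1   0.047]]
wr1 [[0.38  0.017 0.006]]
wr2 [[0.437 0.152 0.001]]
carton [[ 0.59  -0.402  0.069]]
drv [[ 0.43  -0.445  0.022]]
```

```bash
cat >> h.py <<'E'
def row(g,yaw,L=.164):
    """row taking grasp point to world g, tool down, tool y at angle yaw (deg)"""
    o=get_obs();R0=R.from_quat(o['tool_rot']);a=np.radians(yaw)
    y=np.array([np.cos(a),np.sin(a),0]);z=np.array([0,0,-1.]);x=np.cross(y,z)
    R1=R.from_matrix(np.c_[x,y,z]);p=np.array(g)+[0,0,L]
    print('row',(R0.inv().apply(p-o['position'])/.04).round(3).tolist(),(R0.inv()*R1).as_rotvec().round(3).tolist(),'t',o['time'],'F',o['ft_force'].round(2))
E
python3 - <<'E'
from h import *
row([.45,-.075,.28],0.5)
E
```

```text
row [-10.961, -12.461, -0.983] [-0.002, 0.001, 1.116] t 0.1 F [ 0.14  0.45 -0.2 ]
```

Emit:
move_arm([
  [[-10.96, -12.46, -0.98, 0, 0, 1.116], [-10.96, -12.46, -0.98, 0, 0, 1.116], [-10.96, -12.46, -0.98, 0, 0, 1.116], [-10.96, -12.46, -0.98, 0, 0, 1.116], [-10.96, -12.46, -0.98, 0, 0, 1.116], [-10.96, -12.46, -0.98, 0, 0, 1.116], [-10.96, -12.46, -0.98, 0, 0, 1.116], [-10.96, -12.46, -0.98, 0, 0, 1.116], [-10.96, -12.46, -0.98, 0, 0, 1.116], [-10.96, -12.46, -0.98, 0, 0, 1.116], [-10.96, -12.46, -0.98, 0, 0, 1.116], [-10.96, -12.46, -0.98, 0, 0, 1.116]],
], claw=-1, squeeze=15)

```text
time: 1.6
position: [0.451, -0.0775, 0.4439]
tool_rot: [0.706, 0.709, 0.0, 0.001]
ft_force: [0.2, 0.6, 0.3]
grip_width: 0.0869
grip_force: 0.0
```

Run:
```python
from h import *
c=grab('wrist');cv2.imwrite('pics/w1.png',c['pixels']);row([.45,-.075,.28],0.5)
E=c['extrinsics'];print(-E[:3,:3].T@E[:3,3])
```

```text
row [0.02, -0.003, -0.01] [-0.001, -0.001, -0.003] t 1.65 F [-0.21  0.84 -0.8 ]
[ 0.45118283 -0.00701035  0.42267764]
```

View pics/w1.png

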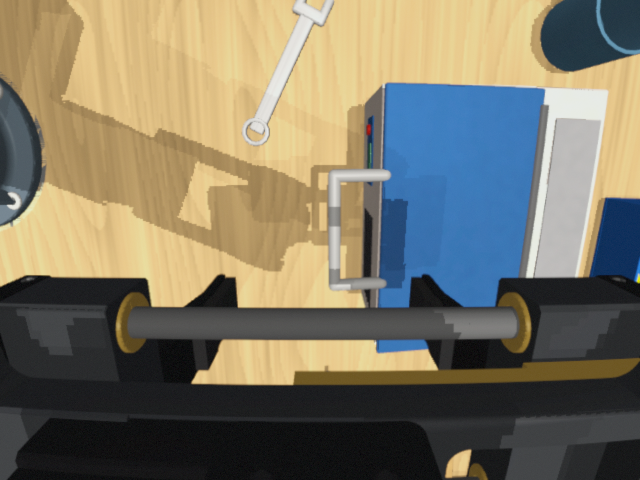

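The wrist view shows the bar from (335,176) to (335,286). The flap's corners are at (386,84), (545,89) and (378,351), and image right is world +x.

Run:
```python
from h import *
c=load('wrist')
print('bar',plane(c,[(335,176),(335,286)],.133).round(4).tolist())
print('flap',plane(c,[(386,84),(545,89),(378,351)],.136).round(4).tolist())
# height check of bar by triangulation with scene view: bar corner ends
s=load('scene');d=load('side')
print('scene bar pts',plane(s,[(337,180),(366,205),(320,185)],.133).round(4).tolist())
print('depth',deep(c,[(335,200),(335,230),(335,260),(450,200),(400,180),(520,180),(450,120)]).round(4).tolist())
```

```text
bar [[0.4613, -0.0293, 0.133], [0.4626, -0.1259, 0.133]]
flap [[0.4996, 0.0414, 0.136], [0.6265, 0.0414, 0.136], [0.5038, -0.1901, 0.136]]
scene bar pts [[0.4381, -0.1234, 0.133], [0.4583, -0.0205, 0.133], [0.4771, -0.1385, 0.133]]
depth [[0.4608, -0.046, 0.1545], [0.4612, -0.0699, 0.1537], [0.4615, -0.0946, 0.1543], [0.5545, -0.0469, 0.1432], [0.5116, -0.0308, 0.1484], [0.6146, -0.0305, 0.1367], [0.5489, 0.015, 0.1434]]
```

Run:
```python
from h import *
c=load('wrist');s=load('scene')
print('bench',deep(c,[(150,60),(300,60),(450,50),(120,230)]).round(4).tolist())
print('unit top',deep(c,[(590,110),(575,200),(560,270)]).round(4).tolist())
print('scene flap',deep(s,[(300,190),(335,210),(290,215),(320,240),(350,225)]).round(4).tolist())
# project wrist flap corner into scene: triangulate flap corners
print(tri(c,(386,84),s,(376,220)),tri(c,(545,89),s,(333,257)))
```

```text
bench [[0.2545, 0.0918, -0.001], [0.4254, 0.089, 0.0003], [0.5932, 0.102, 0.0002], [0.1925, -0.1073, -0.0029]]
unit top [[0.6726, 0.0279, 0.1292], [0.6721, -0.0474, 0.1292], [0.6696, -0.1119, 0.1297]]
scene flap [[0.5331, -0.1438, 0.1489], [0.5263, -0.0473, 0.1458], [0.5965, -0.1091, 0.1393], [0.6056, -0.0137, 0.1375], [0.5401, 0.0069, 0.1472]]
(array([0.49696579, 0.03851143, 0.15222417]), np.float64(0.0003635368767822918)) (array([0.62406499, 0.03995252, 0.14082411]), np.float64(0.001540504145639705))
```

Run:
```python
from h import *
row([.4615,-.074,.15],0.0)
```

```text
row [0.041, 0.288, 3.24] [-0.001, -0.001, 0.006] t 1.65 F [-0.21  0.84 -0.8 ]
```

Emit:
move_arm([
  [[0.04, 0.28, 0.6, 0, 0, 0], [0.04, 0.28, 0.6, 0, 0, 0], [0.04, 0.28, 0.8, 0, 0, 0], [0.04, 0.28, 1.0, 0, 0, 0], [0.04, 0.28, 1.2, 0, 0, 0], [0.04, 0.28, 1.2, 0, 0, 0], [0.04, 0.28, 1.2, 0, 0, 0]],
], claw=0.45)

```text
time: 2.52
position: [0.4613, -0.0732, 0.396]
tool_rot: [0.704, 0.71, 0.0, 0.0]
ft_force: [-0.0, 0.1, -0.5]
grip_width: 0.0274
grip_force: 0.0
```

Run:
```python
from h import *
row([.4615,-.074,.15],0.0);print(get_obs()['grip_width'])
c=grab('wrist');cv2.imwrite('pics/w2.png',c['pixels'])
```

```text
row [-0.02, 0.003, 2.051] [0.0, 0.0, 0.009] t 2.525 F [-0.03  0.14 -0.46]
0.027386279574658848
```

View pics/w2.png

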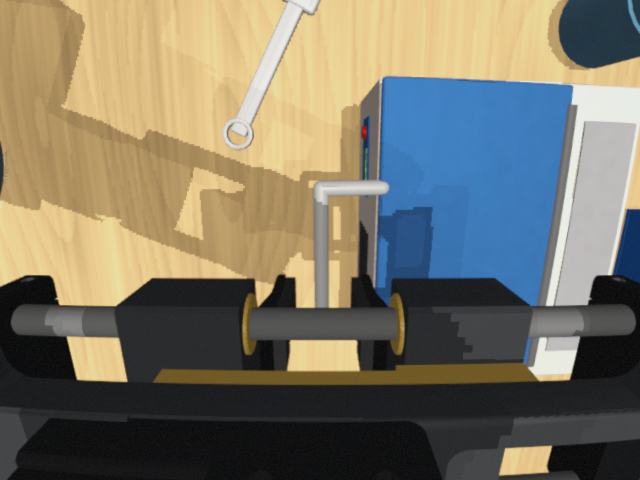

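The bar at column 322 is centred between the fingertips at columns 287 and 358, so I'll descend.

Emit:
move_arm([
  [[0, 0, 0.6, 0, 0, 0.01], [0, 0, 1.2, 0, 0, 0.01], [0, 0, 1.6, 0, 0, 0.01], [0, 0, 1.85, 0, 0, 0.01], [0, 0, 2.05, 0, 0, 0.01], [0, 0, 2.05, 0, 0, 0.01], [0, 0, 2.05, 0, 0, 0.01]],
], claw=0.52)

```text
time: 3.45
position: [0.4615, -0.0732, 0.3144]
tool_rot: [0.707, 0.707, 0.0, 0.0]
ft_force: [-0.3, 0.4, -0.2]
grip_width: 0.0208
grip_force: 0.0
```

Emit:
move_arm([
  [[0, 0, 0, 0, 0, 0], [0, 0, 0, 0, 0, 0], [0, 0, 0, 0, 0, 0], [0, 0, 0, 0, 0, 0]],
], claw=1, squeeze=12)

```text
time: 3.95
position: [0.4605, -0.0731, 0.3138]
tool_rot: [0.707, 0.707, -0.001, -0.001]
ft_force: [-4.6, -3.1, 1.2]
grip_width: 0.0094
grip_force: 12.0
```

Run:
```python
from h import *
o=get_obs();print(o['position'],o['ft_force'],o['grip_width'],o['grip_force'],o['time'])
b=o['position']-[0,0,.164]
h=np.array([.6305,b[1],.133]);r=np.hypot(*(b-h)[[0,2]]);t0=np.arctan2(b[2]-.133,h[0]-b[0]);print(b,r,t0)
# tool x=+y world, tool y=+x world, z down
h[0]=b[0]+np.sqrt(.17**2-(b[2]-.133)**2);t0=np.arcsin((b[2]-.133)/.17)
for t in np.arange(t0+.05,1.87,.1):
    p=h+.17*np.array([-np.cos(t),0,np.sin(t)]);e=(p-b)/.04
    print(round(t,2),[0,round(e[0],2),round(-e[2],2)])
```

```text
[ 0.46049334 -0.0731031   0.31382132] [-4.56620357 -3.13801851  1.24773886] 0.00939844766880269 12.025803029537201 3.95
[ 0.46049334 -0.0731031   0.14982132] 0.17083682969613337 0.09862406509312102
0.15 [0, np.float64(0.03), np.float64(-0.21)]
0.25 [0, np.float64(0.11), np.float64(-0.63)]
0.35 [0, np.float64(0.24), np.float64(-1.03)]
0.45 [0, np.float64(0.4), np.float64(-1.42)]
0.55 [0, np.float64(0.6), np.float64(-1.8)]
0.65 [0, np.float64(0.84), np.float64(-2.15)]
0.75 [0, np.float64(1.12), np.float64(-2.47)]
0.85 [0, np.float64(1.42), np.float64(-2.77)]
0.95 [0, np.float64(1.75), np.float64(-3.03)]
1.05 [0, np.float64(2.11), np.float64(-3.26)]
1.15 [0, np.float64(2.49), np.float64(-3.46)]
1.25 [0, np.float64(2.89), np.float64(-3.61)]
1.35 [0, np.float64(3.29), np.float64(-3.73)]
1.45 [0, np.float64(3.71), np.float64(-3.8)]
1.55 [0, np.float64(4.14), np.float64(-3.83)]
1.65 [0, np.float64(4.56), np.float64(-3.82)]
1.75 [0, np.float64(4.98), np.float64(-3.76)]
1.85 [0, np.float64(5.4), np.float64(-3.67)]
```

Emit:
move_arm([
  [[0, 0.03, -0.21, 0, 0, 0], [0, 0.11, -0.63, 0, 0, 0], [0, 0.24, -1.03, 0, 0, 0], [0, 0.4, -1.42, 0, 0, 0], [0, 0.6, -1.8, 0, 0, 0], [0, 0.84, -2.15, 0, 0, 0], [0, 1.12, -2.47, 0, 0, 0], [0, 1.42, -2.77, 0, 0, 0], [0, 1.42, -2.77, 0, 0, 0]],
])

```text
time: 5.08
position: [0.5173, -0.0726, 0.4269]
tool_rot: [0.707, 0.707, -0.001, -0.001]
ft_force: [-9.1, 0.9, 11.6]
grip_width: 0.0094
grip_force: 12.0
```

Emit:
move_arm([
  [[0, 0.33, -0.28, 0, 0, 0], [0, 0.69, -0.52, 0, 0, 0], [0, 1.06, -0.72, 0, 0, 0], [0, 1.45, -0.88, 0, 0, 0], [0, 1.85, -1.0, 0, 0, 0], [0, 2.27, -1.08, 0, 0, 0], [0, 2.7, -1.12, 0, 0, 0], [0, 3.12, -1.11, 0, 0, 0], [0, 3.54, -1.05, 0, 0, 0], [0, 3.96, -0.96, 0, 0, 0], [0, 3.96, -0.96, 0, 0, 0]],
])

```text
time: 6.45
position: [0.6779, -0.0721, 0.4635]
tool_rot: [0.707, 0.707, 0.003, 0.0]
ft_force: [1.7, 4.1, 1.2]
grip_width: 0.0094
grip_force: 12.0
```

Run:
```python
from h import *
o=get_obs();print(o['position'],o['ft_force'],o['grip_width'],o['grip_force'],o['time'])
c=grab('side');cv2.imwrite('pics/s2.png',cv2.resize(c['pixels'][130:320,200:440],None,fx=3,fy=3))
```

```text
[ 0.67785718 -0.07210688  0.46345644] [1.6963427  4.14510771 1.23055891] 0.009366315031981888 12.007394134998322 6.45
```

View pics/s2.png

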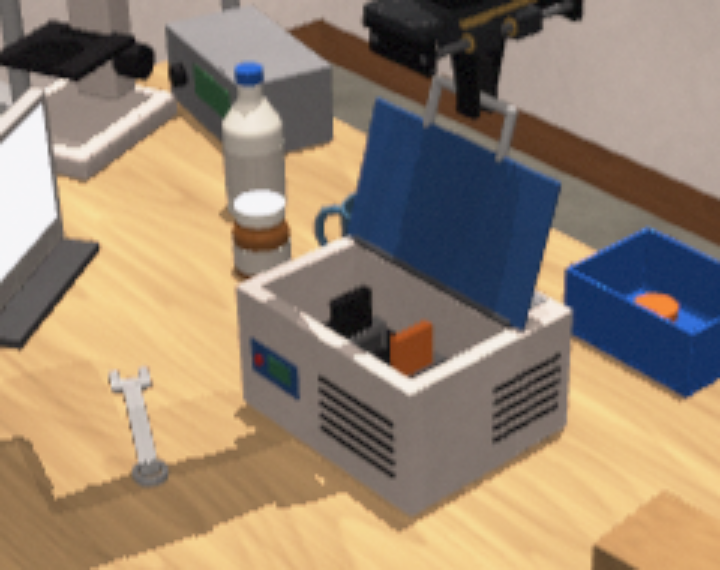

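The flap stands open past upright. The orange tab at about (412,348) in the crop is in the −y slot and the black one is in the +y slot. I'll release, rise and turn above the orange tab.

Emit:
move_arm([
  [[0, 0, 0, 0, 0, 0], [0, 0, 0, 0, 0, 0], [0, 0, 0, 0, 0, 0], [0, 0, -0.5, 0, 0, 0], [0, 0, -1.2, 0, 0, 0], [0, 0, -2, 0, 0, 0], [-0.3, -0.5, -2, 0, 0, -0.18], [-0.6, -1.0, -2, 0, 0, -0.36], [-1.05, -1.5, -2, 0, 0, -0.54], [-1.05, -1.95, -2, 0, 0, -0.72], [-1.05, -1.95, -2, 0, 0, -0.9]],
], claw=0.4)

```text
time: 7.88
position: [0.597, -0.1158, 0.5435]
tool_rot: [0.328, 0.945, -0.0, -0.0]
ft_force: [0.4, 1.4, 0.6]
grip_width: 0.0265
grip_force: 0.0
```

Run:
```python
from h import *
row([.60,-.114,.27],90)
```

```text
row [-0.032, 0.085, 2.738] [-0.001, -0.001, -0.667] t 7.875 F [0.36 1.43 0.58]
```

Emit:
move_arm([
  [[0, 0.08, 0, 0, 0, -0.18], [0, 0.08, 0.8, 0, 0, -0.36], [0, 0.08, 1.6, 0, 0, -0.54], [0, 0.08, 2.2, 0, 0, -0.667], [0, 0.08, 2.7, 0, 0, -0.667], [0, 0.08, 2.7, 0, 0, -0.667], [0, 0.08, 2.7, 0, 0, -0.667], [0, 0.08, 2.7, 0, 0, -0.667]],
])

```text
time: 8.88
position: [0.6007, -0.1129, 0.4365]
tool_rot: [0.002, 1.0, -0.001, 0.001]
ft_force: [0.0, 0.5, -0.0]
grip_width: 0.0266
grip_force: 0.0
```

Run:
```python
from h import *
c=grab('wrist');cv2.imwrite('pics/w3.png',c['pixels']);grab('side');grab('scene');o=get_obs();print(o['position'],o['tool_rot'])
```

```text
[ 0.60053183 -0.11275569  0.43599296] [ 2.38783929e-03  9.99996847e-01 -2.92033138e-04  7.20463260e-04]
```

View pics/w3.png

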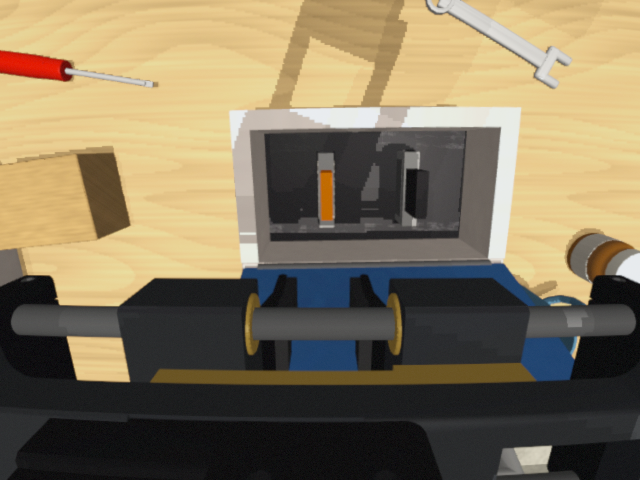

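The orange tab spans about (326,170) to (326,222), the well is around it, and the black tab is at (417,193). I'll measure it from the wrist camera, with a height check from the side view.

Run:
```python
from h import *
c=load('wrist');d=load('side')
hsv=cv2.cvtColor(c['pixels'],cv2.COLOR_BGR2HSV)
m=(cv2.inRange(hsv,(5,150,120),(20,255,255)));m[:140]=0;m[240:]=0;m[:,:270]=0;m[:,460:]=0
ys,xs=np.nonzero(m);print(xs.min(),xs.max(),ys.min(),ys.max(),len(xs))
P=plane(c,np.c_[xs,ys],.125);print('xy',P.min(0).round(4),P.max(0).round(4),cv2.minAreaRect((P[:,:2]*1000).astype(np.float32)))
D=deep(c,np.c_[xs,ys]);print('depth z',np.percentile(D[:,2],[5,50,95]).round(4),np.median(D,0).round(4))
hs=cv2.cvtColor(d['pixels'],cv2.COLOR_BGR2HSV);k=cv2.inRange(hs,(5,150,120),(20,255,255));k[:220]=0;k[265:]=0;k[:,:315]=0;k[:,365:]=0
y,x=np.nonzero(k);print('side',x.min(),x.max(),y.min(),y.max());Q=deep(d,np.c_[x,y]);print(np.percentile(Q,[3,50,97],0).round(4).tolist())
# tops: +x far corner in side = rightmost top
i=np.argmin(y+.45*x*0);print(tri(c,(326,170),d,(x.min(),y[x==x.min()].min())),tri(c,(326,222),d,(x.max(),y[x==x.max()].min())))
```

```text
321 332 170 219 559
xy [ 0.548  -0.1155  0.125 ] [ 0.5888 -0.1062  0.125 ] ((568.4273071289062, -110.7632064819336), (9.301798820495605, 40.80105209350586), 89.73994445800781)
depth z [0.1053 0.1238 0.125 ] [ 0.5687 -0.1112  0.1238]
side 330 343 237 254
[[0.5477, -0.1167, 0.0883], [0.5654, -0.1129, 0.1102], [0.5877, -0.1054, 0.1274]]
(array([ 0.54688862, -0.11026597,  0.12514412]), np.float64(0.0028871552644415626)) (array([ 0.59092725, -0.11042937,  0.12160867]), np.float64(0.002889335309253694))
```

Run:
```python
from h import *
row([.5685,-.111,.1125],90.3)
```

```text
row [0.807, 0.042, 3.986] [-0.001, 0.001, -0.01] t 9.025 F [-0.97 -0.22  0.45]
```

Emit:
move_arm([
  [[0.4, 0.04, 0.6, 0, 0, -0.01], [0.8, 0.04, 1.4, 0, 0, -0.01], [0.8, 0.04, 2.2, 0, 0, -0.01], [0.8, 0.04, 2.8, 0, 0, -0.01], [0.8, 0.04, 3.3, 0, 0, -0.01], [0.8, 0.04, 3.7, 0, 0, -0.01], [0.8, 0.04, 3.97, 0, 0, -0.01], [0.8, 0.04, 3.97, 0, 0, -0.01], [0.8, 0.04, 3.97, 0, 0, -0.01]],
])

```text
time: 10.15
position: [0.5688, -0.1111, 0.2769]
tool_rot: [-0.003, 1.0, -0.0, 0.001]
ft_force: [-0.4, -0.4, -0.1]
grip_width: 0.0261
grip_force: 0.0
```

Emit:
move_arm([
  [[0, 0, 0, 0, 0, 0], [0, 0, 0, 0, 0, 0], [0, 0, 0, 0, 0, 0], [0, 0, 0, 0, 0, 0], [0, 0, 0, 0, 0, 0]],
], claw=1, squeeze=15)

```text
time: 10.78
position: [0.5685, -0.1111, 0.2768]
tool_rot: [-0.003, 1.0, -0.0, 0.0]
ft_force: [-0.7, -0.6, 4.2]
grip_width: 0.0098
grip_force: 15.0
```

Emit:
move_arm([
  [[0, 0, -0.2, 0, 0, 0], [0, 0, -0.5, 0, 0, 0], [0, 0, -0.8, 0, 0, 0], [0, 0, -1.2, 0, 0, 0], [0, 0, -1.8, 0, 0, 0], [0, 0, -2.5, 0, 0, 0], [0, 0, -3.2, 0, 0, 0], [0, 0, -3.8, 0, 0, 0], [0, 0, -3.8, 0, 0, 0], [0, 0, -3.8, 0, 0, 0]],
])

```text
time: 12.02
position: [0.568, -0.1108, 0.4279]
tool_rot: [-0.003, 1.0, 0.0, -0.001]
ft_force: [-0.0, 0.0, -2.1]
grip_width: 0.01
grip_force: 15.0
```

Run:
```python
from h import *
o=get_obs();print(o['position'],o['ft_force'],o['grip_width'],o['grip_force'])
# panel: wide dir 34.5 deg ; outward normal
a=np.radians(34.5);n=np.array([np.sin(a),-np.cos(a),0]);t=np.array([.451,.3537,0])+.08*n;print('target',t)
# via: higher and 4 cm further out
row([t[0]+.05*n[0],t[1]+.05*n[1],.265],124.5); row([t[0],t[1],.152],124.5)
```

```text
[ 0.56795776 -0.11078996  0.42789629] [-0.02464512  0.02448139 -2.05619602] 0.010038085175444467 14.981557208520826
target [0.4963125 0.2877699 0.       ]
row [1.037, 8.939, -0.022] [0.001, -0.001, -0.597] t 12.025 F [-0.02  0.02 -2.06]
row [1.736, 9.972, 2.804] [0.001, -0.001, -0.597] t 12.025 F [-0.02  0.02 -2.06]
```

Emit:
move_arm([
  [[0.08, 0.4, 0, 0, 0, 0], [0.15, 1.2, 0, 0, 0, 0], [0.25, 2.1, 0, 0, 0, -0.07], [0.35, 3.0, 0, 0, 0, -0.14], [0.45, 3.9, 0, 0, 0, -0.21], [0.55, 4.8, 0, 0, 0, -0.28], [0.65, 5.7, 0, 0, 0, -0.35], [0.75, 6.6, 0, 0, 0, -0.42], [0.85, 7.4, 0, 0, 0, -0.49], [0.95, 8.2, 0, 0, 0, -0.55], [1.04, 8.7, 0, 0, 0, -0.597], [1.04, 8.94, 0, 0, 0, -0.597]],
])

```text
time: 13.52
position: [0.5242, 0.2476, 0.4277]
tool_rot: [-0.297, 0.955, -0.0, -0.001]
ft_force: [0.9, -0.6, -1.6]
grip_width: 0.0101
grip_force: 15.0
```

Run:
```python
from h import *
row([.4963,.2878,.15],124.5); row([.4963,.2878,.20],124.5)
s=grab('scene');d=grab('side');w=grab('wrist')
A=cv2.resize(s['pixels'][130:400,380:600],None,fx=2,fy=2);B=cv2.resize(d['pixels'][90:360,140:320],None,fx=2,fy=2);cv2.imwrite('pics/p5.png',np.hstack([A,B]))
```

```text
row [-0.001, 1.222, 2.843] [0.0, -0.002, 0.001] t 13.525 F [ 0.94 -0.63 -1.64]
row [0.001, 1.222, 1.593] [0.0, -0.002, 0.001] t 13.525 F [ 0.94 -0.63 -1.64]
```

View pics/p5.png

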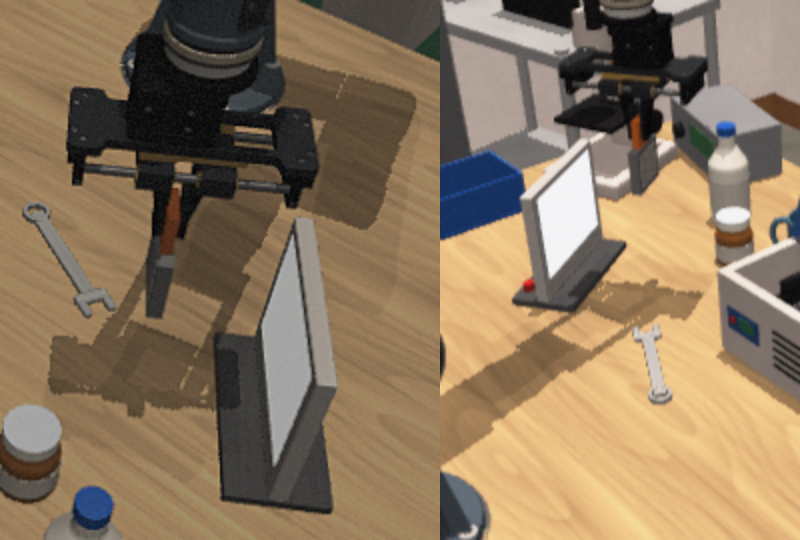

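The scene and side views show the cassette hanging upright and roughly parallel to the panel, and the gripper body will pass above the panel top. I'll go down and in.

Emit:
move_arm([
  [[0, 0.2, 0.4, 0, 0, 0], [0, 0.4, 1.0, 0, 0, 0], [0, 0.7, 1.6, 0, 0, 0], [0, 1.0, 2.1, 0, 0, 0], [0, 1.15, 2.5, 0, 0, 0], [0, 1.22, 2.7, 0, 0, 0], [0, 1.22, 2.8, 0, 0, 0], [0, 1.22, 2.8, 0, 0, 0], [0, 1.22, 2.8, 0, 0, 0], [0, 1.22, 2.8, 0, 0, 0], [0, 1.22, 2.8, 0, 0, 0]],
])

```text
time: 15.05
position: [0.4974, 0.2866, 0.3167]
tool_rot: [-0.297, 0.955, -0.0, 0.0]
ft_force: [0.3, -0.4, -1.7]
grip_width: 0.0095
grip_force: 15.0
```

Run:
```python
from h import *
row([.4963,.2878,.1515],124.5);o=get_obs();print(o['position'],o['joint_velocities'].round(3),o['grip_force'],o['grip_width'])
s=grab('scene');d=grab('side')
A=cv2.resize(s['pixels'][130:400,380:600],None,fx=2,fy=2);B=cv2.resize(d['pixels'][90:360,140:330],None,fx=2,fy=2);cv2.imwrite('pics/p6.png',np.hstack([A,B])[:, :800])
for n,c,b in (('scene',s,(380,560,130,330)),('side',d,(195,260,120,220))):
    h=cv2.cvtColor(c['pixels'],cv2.COLOR_BGR2HSV);k=cv2.inRange(h,(4,130,60),(20,255,255));M=np.zeros_like(k);M[b[2]:b[3],b[0]:b[1]]=1;y,x=np.nonzero(k*M)
    if len(x):
        print(n,len(x),np.median(deep(c,np.c_[x,y]),0).round(4),x.min(),x.max(),y.min(),y.max())
```

```text
row [0.006, 0.041, 0.03] [-0.0, 0.001, 0.0] t 15.05 F [ 0.3  -0.38 -1.65]
[0.49743055 0.28660858 0.31668283] [ 0.002  0.001  0.002  0.001 -0.002  0.001] 14.981568601797335 0.009470217410518877
scene 227 [0.5134 0.2955 0.1637] 466 517 246 302
side 157 [0.4835 0.278  0.1688] 210 236 156 197
```

View pics/p6.png

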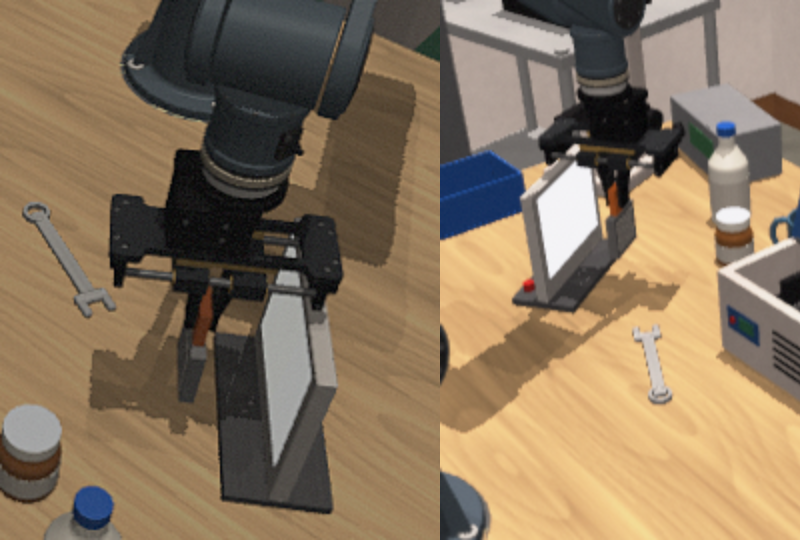

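The cassette hangs upright, square to the panel and about 8 cm from it. Nothing is touching and the arm is still, so I'm handing it in.

```bash
python3 -c "
from rig import *
print(hand_in())"
```

```text
the job is handed in; nothing more can be done
None
```

The job is handed in: the flap stands open past upright, the black-tabbed blank is still in its slot, and the arm is holding the orange-tabbed cassette still at 15 N, upright and about 8 cm in front of the middle of the lit panel; no verdict came back.

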